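Fetch the pressing die from the back of the rack

TASK

The bottle and the canister stand in the wooden rack in front of the slim brass die: first move both to the shallow tray and stand them there, then take the die out and stand it in the middle of the dark pad of the near round dish (not the like dish far back by the blue tin). Afterwards put the bottle and the canister back in the rack, each upright on the place where it stood at the start. Keep the three upright throughout, and do not disturb the grey die and the eye loupe on the bench.

Things in the scene. Friction and masses are not known exactly. Their poses are not given: they have to be found in the camera images.
- bottle: tall round dosing bottle, dark body and red cap, 36 mm across (body 34, cap from 56 mm up 36), 95 mm high, 0.08 kg nominal; stands upright in the rack at the start, in the front or the middle place. Origin: centre of its underside, z up. Can be held by the cap, above the rack's side walls.
- canister: plain aluminium screw-top canister, 40 mm across, 62 mm high, with a dark seam at 46 mm and a ribbed lid, 0.10 kg nominal; stands upright in the rack in the other of these two places. Origin: centre of its underside, z up. Its upper 30 mm stand clear above the rack's side walls.
- die: slim brass pressing die, a turned round 22 mm across and 26 mm high (the foot narrower), 0.05 kg nominal, upright in the back place of the rack. Origin: centre of its underside, z up.
- rack: fixed wooden channel, open at both ends, 150 mm long (its x, pointing from the robot-side end to the back), 76 wide (y), floor 10 mm above the bench; side walls 56 mm apart inside, tops 36 mm above the bench, so the die fits between fingers only fore and aft (along x). Cork inlays flush with the floor mark places on the centre line: front x = -48, middle -1, back +38 mm. Origin: centre of the underside.
- tray: fixed shallow aluminium tray with a dark mat, outside 84 mm (its x) by 150 mm (its y), rim 10 mm high and 3 mm thick, floor 4 mm above the bench: the side area for the bottle and the canister, anywhere upright on its floor. Origin: centre of the underside, z up. It stands on the left or on the right of the bench.
- dish: fixed round white dish with a dark rubber pad, 96 mm across, its supporting surface 16 mm above the bench and flat. Origin: centre of the underside, z up. It stands on the side of the bench where the tray does not, within 0.65 m of the robot; a like dish, 0.9 m away behind the blue tin, is not meant.
- steel_die: another pressing die, wider, dull grey, 28 mm across, 20 mm high, standing loose on the bench; leave it alone. Origin: centre of the underside.
- loupe: black waisted eye loupe, 35 mm across, 39 mm high, standing loose on the bench; leave it alone. Origin: centre of the underside.
Mind the look-alikes: they are no part of the job. What is shaped like the dish but orange or purple is not meant.

How it is judged (in metres and radians):
On the way, in this order (a step that is already met when the one before it is completed fails the run):
1. the bottle and the canister both stand upright and released in the tray, the die still in its place (within 15 mm) (x of bottle in the frame of tray between -0.034 and 0.034 m and y of bottle in the frame of tray between -0.067 and 0.067 m and z of each of bottle, canister in the frame of tray below 0.009 m and angle between each of bottle, canister's own z axis and vertical below 0.12 rad and linear speed of each of bottle, canister below 0.03 m/s and contact force between each of bottle, canister and the fingers below 0.05 N and x of canister in the frame of tray between -0.034 and 0.034 m and y of canister in the frame of tray between -0.067 and 0.067 m and distance of die from where it was at the start of the episode below 0.015 m), for 0.2 s.
2. the die stands upright and released on the dish's pad, within 15 mm of its centre (horizontal distance between die and dish below 0.015 m and z of die in the frame of dish between 0.012 and 0.02 m and angle between die's own z axis and vertical below 0.12 rad and linear speed of die below 0.03 m/s and contact force between die and the fingers below 0.05 N), for 0.2 s.
At the end, for the whole second after the job is handed in: the brass die stands upright, released and at rest on the dish within 15 mm of its centre; the bottle and the canister each stand upright (within 0.12 rad), released and at rest in the rack, within 12 mm of where each stood at the start (all of step 2 and distance of each of bottle, canister from where it was at the start of the episode below 0.012 m and angle between each of bottle, canister's own z axis and vertical below 0.12 rad and linear speed of each of bottle, canister below 0.03 m/s and contact force between each of bottle, canister and the fingers below 0.05 N); the robot touches nothing.
It fails at once if the bottle, the canister or the die is tipped by more than 0.7 rad (angle between any of bottle, canister, die's own z axis and vertical above 0.7 rad).
It fails at once if the grey die or the loupe is moved by more than 15 mm (distance of any of steel_die, loupe from where it was at the start of the episode above 0.015 m).
It also fails if it takes over 128 s, if anything falls off the work surface, if the arm or the gripper's body presses on something with over 40 N, if the wrist force passes 120 N, or if a joint passes its speed limit or range.

ROBOT

A 6-joint arm with a two-finger parallel gripper is mounted at the origin on the work surface; the furniture and walls round the work are solid. World frame = base frame: x ahead of the robot, y to its left, z up, the work surface at z = 0. Lengths are in m, angles in degrees, forces in N, time in s.
With the tool pointing down it reaches from about 0.375 to 0.9 m from the base axis. Payload 3.1 kg.
Tool frame: the origin (TCP) lies at the very end of the fingers, on their centre line; the grasp point (between the pads) lies 19 mm behind it (grip_point_offset is the distance from the TCP to the grasp point, in m); y points along the fingers, x is the direction in which the jaws open and shut, and the axes are right-handed (so a half turn about y gives the same grasp; the last joint's range is limited). The gripper opens to 87 mm and grips with 3 to 60 N. Pads are 19 mm wide; open, the fingers measure 117 mm over their backs; the gripper's body (75 mm by 190 mm) begins 51 mm behind the grasp point.
Start: joints at [62.481, 30.224, 82.088, -0, 67.689, -10.227], TCP at [0.186, 0.597, 0.223] pointing down, gripper open.
Joint ranges: [-176.69, 176.69], [-43.24, 126.21], [12.49, 139.97], [-82, 262], [0, 151.66], [-163.58, 163.58]. Speed limits (degrees/s): [159.86, 159.86, 180, 180, 180, 180].

INTERFACE

Orientations are given as a 3x3 rotation matrix whose columns are the frame's x, y, z axes.
In Python, from rig import * gives the robot as it stands.
- The arm moves only by the tool send_rows, never from a script. Its argument "moves" is text: rows parted by semicolons, each of 5 numbers parted by spaces: the finger opening in mm, from 0 to 87, then the shift along the tool's x, y, z in mm, then the turn about the tool's y in degrees. In form: fingers dx dy dz yaw; .... A call has 1 to 20 rows; each row shifts and turns the commanded pose from where the row before left it, along the tool's axes as they then stand; what a row does not reach is not made up. A row lasts 1/12 s, in which the tool goes at most 41.7 mm and 7.16 degrees, less where a joint would pass 70% of its speed; a pose out of reach is approached as far as the arm can. A call is refused whole if a number of a shift passes 41.7 or a number of a turn 7.16, either way. A call with a gripper value outside its range is refused whole. The fingers move at their own pace and stop on an object; the grip force is fixed at half the most. Time passes only in rows, so rows that do not move let the fingers close. It gives the time, the measured TCP pose, the force and the opening at its end, in the units of the state.
- read_state(): the state, without advancing time (a new reading comes with each control period).
- capture(name): name is "side" or "top" or "wrist"; returns a dict with "image" (400x640x3 uint8, blue, green, red), "z_map" (400x640 float32, m along the optical axis (not along the pixel's ray), 0 where there is no reading), "mtx" (3x3 intrinsics, pixels), "origin" and "rotation" of the camera in the world; the wrist camera has in their place "tool_from_camera" (4x4, takes a point from camera to tool coordinates, whose origin is the TCP and whose axes are the tool frame's). Camera axes: x right, y up, looking along -z (the intrinsics and any distortion apply to the point x, -y, -z); pixel columns grow to the right and rows downward; lengths in m; the calibration is good to about 2 mm. A picture is of the moment at which its call begins: read the wrist's pose just before it.
- hand_in(): hands the job in, once; it reports no verdict.
Trained networks look in a picture, given as the dict that the camera call returned (one of the last four; its "shot" number tells which), for a name from the list of things; names that differ only in an ending like _2 or _b are one class to them, and where a whole thing is asked for, a point or a joint stands for the part that bears it (a point fixed in the world has none). Each returns a list of dicts, best first, with "p" (0 to 1); they miss things now and then, are a little off and sometimes report something else, mostly with a low value. They report only what shows in the picture. A call takes as long as a camera call. They do not tell look-alikes from the thing itself.
- search_frame(picture, name): "bbox" ([left, top, right, bottom] in pixels, round what is visible of it).
- masks_of(picture, name): "region" (400x640 bool, what is visible of it) and "bbox" ([left, top, right, bottom] in pixels, round what is visible of it).
- mark_of(picture, name): "pixel" ([row, column] in pixels: a listed point, or the origin of a listed thing).
The state is a dict: "time_s": time; "joint_positions": joint angles; "qvel": joint speeds; "tau": joint torques, N m; "position": TCP position; "tcp_rot": TCP orientation; "force": force on the tool from outside, world axes, zero at the start; "moment": the same for the moment, N m; "opening": opening from 0.0 (shut) to 1.0 (fully open).
Only numpy, scipy, OpenCV 4.12 (cv2) and the standard library are available. Lean on these libraries where they do the work, as an engineer would, in place of code of your own. Each camera call takes 0.05 s, during which the arm holds its last target. There are 200 camera calls.

## Working session

There is one attempt and no reset: what is moved stays moved. The work goes in short steps, Python scripts to look and compute and a tool call to move; the robot and the scene stay as the last step left them, time stands still between calls to the robot, and variables do not carry over. Pictures are saved under pics/ and viewed, about 12 in all and at most 16, crops included, and the job is handed in when it is done.

Besides the shell and the picture viewer there is one more tool, called as a command line: name --argument value ..., lists and objects as JSON in quotes. send_rows: Moves the arm, as the interface text tells. Its arguments: {"type":"object","properties":{"moves":{"type":"string"}},"required":["moves"]}

```bash
ls; mkdir -p pics; python3 - <<'E'
from rig import *
import cv2,numpy as np
s=read_state(); print(s['position'],np.round(s['tcp_rot'],3).tolist(),s['opening'],s['time_s'])
for n in('side','top'):
    c=capture(n); cv2.imwrite(f'pics/{n}1.png',c['image']); print(n,c['mtx'].tolist(),np.round(c['origin'],3),np.round(c['rotation'],3).tolist(),[k for k in c])
    for o in ('bottle','canister','die','rack','tray','dish','steel_die','loupe'):
        print(o,[(m['p'],np.round(m['pixel'])) for m in mark_of(c,o)],[np.round(m['bbox']).tolist() for m in search_frame(c,o)])
E
```

```text
pics
[0.18543603 0.59611029 0.22156626] [[0.297, -0.001, -0.955], [0.955, -0.002, 0.297], [-0.002, -1.0, 0.0]] 1.0007042497136862 0.0
side [[389.8683350271952, 0.0, 318.3585047551473], [0.0, 389.8683350271952, 195.32984117570112], [0.0, 0.0, 1.0]] [ 0.028 -0.779  0.572] [[0.873, 0.263, -0.411], [-0.488, 0.443, -0.752], [-0.016, 0.857, 0.515]] ['image', 'z_map', 'mtx', 'origin', 'rotation', 'shot']
bottle [(0.63, array([227., 397.]))] [[393.0, 190.0, 408.0, 230.0], [402.0, 264.0, 449.0, 302.0]]
canister [(0.96, array([232., 380.])), (0.34, array([265., 463.]))] [[370.0, 207.0, 390.0, 229.0]]
die [(0.54, array([223., 411.]))] [[242.0, 156.0, 295.0, 182.0], [407.0, 213.0, 419.0, 225.0], [363.0, 210.0, 434.0, 244.0]]
rack [(0.95, array([232., 396.])), (0.71, array([285., 424.])), (0.37, array([231., 381.]))] [[242.0, 156.0, 296.0, 183.0], [363.0, 210.0, 434.0, 245.0]]
tray [(0.9, array([169., 268.]))] [[246.0, 159.0, 294.0, 183.0]]
dish [(0.86, array([314., 275.])), (0.81, array([283., 426.])), (0.73, array([308., 339.]))] [[249.0, 294.0, 302.0, 337.0], [316.0, 290.0, 373.0, 331.0], [403
[... 442 characters left out ...]
n', 'shot']
bottle [(0.51, array([150., 362.]))] [[356.0, 139.0, 373.0, 158.0]]
canister [(0.73, array([167., 359.]))] [[354.0, 158.0, 366.0, 174.0]]
die [] []
rack [(0.87, array([152., 360.]))] [[344.0, 124.0, 383.0, 181.0], [170.0, 180.0, 230.0, 223.0]]
tray [(0.97, array([202., 199.]))] [[171.0, 183.0, 228.0, 223.0]]
dish [(0.87, array([176., 419.])), (0.78, array([278., 401.])), (0.66, array([239., 415.])), (0.61, array([208., 306.])), (0.3, array([151., 360.]))] [[399.0, 223.0, 436.0, 255.0], [384.0, 262.0, 418.0, 298.0], [404.0, 158.0, 436.0, 191.0]]
steel_die [(0.65, array([210., 307.]))] [[304.0, 203.0, 308.0, 214.0]]
loupe [(0.47, array([139., 422.]))] [[416.0, 132.0, 430.0, 143.0]]
```

View pics/side1.png

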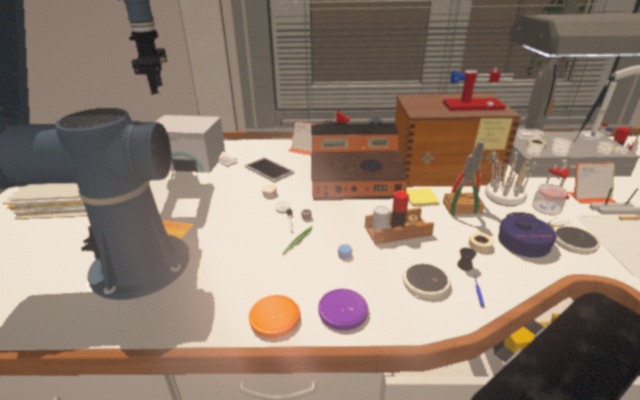

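View pics/top1.png

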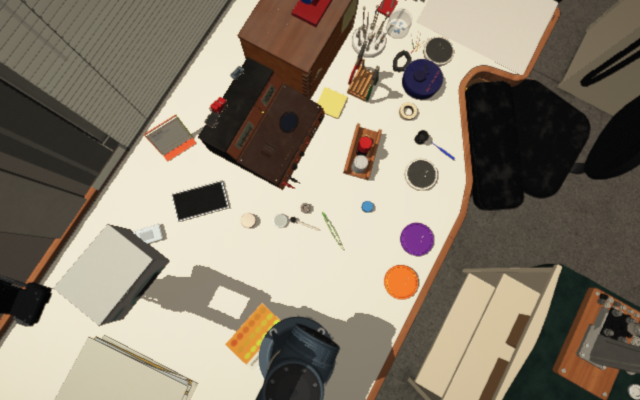

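The side view shows the rack at (397,230), with the canister (silver, 381,217) in front and the bottle (red cap, 400,208) in the middle. The tray is at (268,169) and the loupe at (466,258).

- **Dish candidates:** near white dish at side (426,280) / top (421,174), which I choose; far white dish by the blue tin at side (577,238) / top (439,50); purple and orange dishes, excluded.
- **Die candidates:** brass die in the back of the rack at side (412,219); the grey die at side (306,215) / top (307,208).

```bash
cat > h.py <<'E'
from rig import *
import cv2,numpy as np
def cloud(c,T=None):
    z=c['z_map'].astype(float);K=c['mtx'];v,u=np.mgrid[:400,:640]
    P=np.stack([(u-K[0,2])/K[0,0]*z,-(v-K[1,2])/K[1,1]*z,-z],-1)
    if T is None: W=P@np.array(c['rotation']).T+c['origin']
    else: W=P@T[:3,:3].T+T[:3,3]
    W[z<=0]=np.nan; return W
def wrist():
    s=read_state(); c=capture('wrist'); A=np.eye(4);A[:3,:3]=s['tcp_rot'];A[:3,3]=s['position']
    return c,cloud(c,A@np.array(c['tool_from_camera'])),s
def topview(W,img,x0,x1,y0,y1,f):  # rectified: up=+x, left=+y, 1px=f m
    pass
E
python3 - <<'E'
from h import *
c=capture('top');W=cloud(c);s=capture('side');V=cloud(s)
cv2.imwrite('pics/crop.png',np.hstack([cv2.resize(c['image'][110:220,330:450],None,fx=3.3,fy=3.3,interpolation=2),cv2.resize(s['image'][195:305,360:480],None,fx=3.3,fy=3.3,interpolation=2)]))
def rep(n,A,bb,lo,hi):
    l,t,r,b=bb;Q=A[t:b,l:r].reshape(-1,3);Q=Q[(Q[:,2]>lo)&(Q[:,2]<hi)]
    if len(Q)<4: print(n,len(Q));return
    rc=cv2.minAreaRect((Q[:,:2]*1000).astype(np.float32));print(n,len(Q),np.round(Q.mean(0),4),np.round(Q.min(0),3),np.round(Q.max(0),3),np.round(rc[0]),np.round(rc[1]),round(rc[2],1))
rep('rack',W,(340,120,388,184),.028,.045)
rep('bottle',W,(340,130,388,184),.085,.13);rep('can',W,(340,130,388,184),.06,.08)
rep('dish',W,(400,150,445,195),.01,.03);rep('tray',W,(168,178,232,226),.0025,.02)
rep('steel',W,(298,198,316,218),.012,.03);rep('loupe',W,(412,126,434,148),.02,.05)
rep('rackS',V,(360,205,440,248),.028,.045);rep('botS',V,(388,188,412,215),.085,.13);rep('canS',V,(368,202,394,225),.06,.08)
rep('dishS',V,(400,260,452,302),.01,.03);rep('trayS',V,(240,154,298,186),.0025,.02);rep('steelS',V,(296,206,318,224),.012,.03);rep('loupeS',V,(454,244,480,274),.02,.05)
print(np.nanmedian(W[215:240,340:390,2]))
E
```

```text
rack 396 [ 0.5689 -0.19    0.0355] [ 0.492 -0.245  0.028] [ 0.653 -0.135  0.045] [ 572. -191.] [ 76. 148.] 73.9
bottle 157 [ 0.5705 -0.1883  0.1023] [ 0.555 -0.207  0.085] [ 0.59  -0.171  0.11 ] [ 573. -189.] [34. 37.] 63.1
can 194 [ 0.5306 -0.1788  0.0707] [ 0.507 -0.203  0.061] [ 0.578 -0.16   0.08 ] [ 540. -182.] [39. 68.] 75.4
dish 812 [ 0.5049 -0.3613  0.0168] [ 0.458 -0.41   0.01 ] [ 0.552 -0.315  0.024] [ 506. -362.] [94. 94.] 56.5
tray 1252 [0.4286 0.2793 0.0053] [0.359 0.188 0.003] [0.496 0.369 0.017] [427. 279.] [137. 180.] 0.3
steel 73 [ 0.4067 -0.024   0.0176] [ 0.394 -0.038  0.012] [ 0.421 -0.012  0.024] [407. -25.] [27. 26.] 4.4
loupe 109 [ 0.6177 -0.3681  0.0303] [ 0.599 -0.382  0.02 ] [ 0.632 -0.349  0.043] [ 616. -366.] [33. 32.] 26.6
rackS 573 [ 0.5608 -0.2013  0.0337] [ 0.488 -0.245  0.028] [ 0.651 -0.134  0.045] [ 570. -190.] [ 77. 150.] 74.1
botS 190 [ 0.566  -0.1925  0.098 ] [ 0.551 -0.206  0.085] [ 0.588 -0.171  0.105] [ 570. -188.] [36. 34.] 58.7
canS 198 [ 0.5242 -0.1809  0.0682] [ 0.505 -0.197  0.06 ] [ 0.559 -0.158  0.08 ] [ 529. -179.] [41. 49.] 60.6
dishS 1234 [ 0.5006 -0.3643  0.0154] [ 0.457 -0.408  0.01 ] [ 0.55  -0.314  0.019] [ 504. -361.] [93. 94.] 0.2
trayS 451 [0.4265 0.2769 0.0048] [0.367 0.152 0.003] [0.486 0.363 0.018] [410. 258.] [129. 189.] 16.0
steelS 70 [ 0.4028 -0.0243  0.0164] [ 0.391 -0.037  0.012] [ 0.416 -0.011  0.02 ] [403. -24.] [26. 26.] 2.4
loupeS 191 [ 0.6152 -0.3624  0.0308] [ 0.597 -0.38   0.02 ] [ 0.631 -0.346  0.039] [ 613. -364.] [35. 32.] 42.3
-0.0005913502722365571
```

View pics/crop.png

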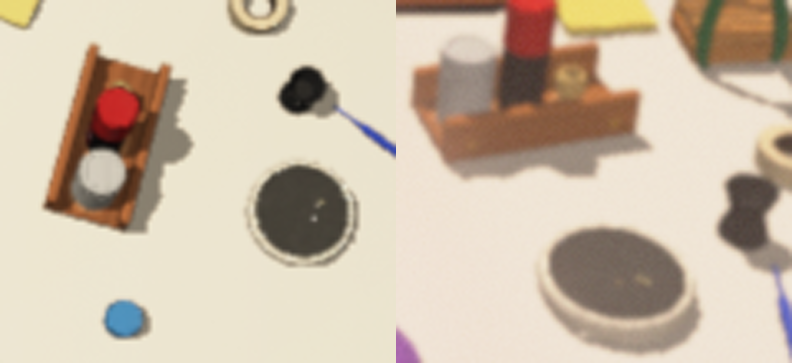

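Crop confirms: near white dish, rack with canister in front, bottle in the middle, brass die at the back. Now the tray pose and heights along the path.

```bash
cat >> h.py <<'E'
def plan(tx,ty,tz,yaw=None,s=None):  # tool-axis shift to a world TCP target
    s=s or read_state();R=np.array(s['tcp_rot']);d=np.array([tx,ty,tz])-s['position']
    y0=np.degrees(np.arctan2(R[1,0],R[0,0]));l=R.T@d*1000;n=np.linalg.norm(l)
    print('pos',np.round(s['position'],4),'yaw %.1f tilt %.2f'%(y0,np.degrees(np.arccos(-R[2,1]))),'shift',np.round(l,1),'len %.0f rows>=%.1f'%(n,n/41.7),'turn',None if yaw is None else round(y0-yaw,1),'t %.1f open %.3f F'%(s['time_s'],s['opening']),np.round(s['force'],1))
E
python3 - <<'E'
from h import *
c=capture('top');W=cloud(c)
for m in masks_of(c,'tray'):
    r=m['region'];Q=W[r];Q=Q[np.isfinite(Q[:,0])];
    rc=cv2.minAreaRect((Q[:,:2]*1000).astype(np.float32));print(m['p'],r.sum(),np.median(Q,0),rc)
for x in np.arange(.25,.8,.05):
    print(round(x,2),[(lambda q: round(float(q.max()),2) if len(q) else -1)(W[...,2][(abs(W[...,0]-x)<.025)&(abs(W[...,1]-y)<.025)]) for y in np.arange(.6,-.5,-.05)])
plan(.571,-.190,.25,74)
E
```

```text
0.76 1569 [0.42866012 0.27768217 0.00391028] ((430.01995849609375, 279.536865234375), (88.3377456665039, 154.78831481933594), 15.422609329223633)
0.25 [0.0, 0.14, 0.14, 0.14, 0.14, 0.14, 0.01, 0.01, 0.01, 0.01, 0.01, 0.0, 0.01, 0.01, 0.0, 0.01, 0.01, 0.02, 0.02, 0.02, 0.01, -0.0]
0.3 [0.0, 0.14, 0.14, 0.14, 0.14, 0.01, 0.01, 0.01, 0.0, 0.01, 0.01, 0.01, 0.01, 0.01, 0.01, 0.01, 0.0, 0.01, 0.02, 0.02, 0.02, 0.01]
0.35 [0.31, 0.01, 0.14, 0.14, 0.02, 0.01, 0.01, 0.01, 0.0, 0.02, 0.02, 0.02, 0.02, 0.01, 0.01, 0.01, 0.01, 0.01, 0.02, 0.02, 0.02, 0.01]
0.4 [0.35, 0.01, 0.01, 0.01, 0.01, 0.01, 0.01, 0.01, 0.01, 0.02, 0.02, 0.02, 0.03, 0.02, 0.01, 0.01, 0.02, 0.01, 0.01, 0.01, 0.01, 0.01]
0.45 [0.38, 0.39, 0.0, 0.01, 0.01, 0.01, 0.01, 0.01, 0.01, 0.01, 0.01, 0.07, 0.05, 0.0, 0.01, 0.01, 0.02, 0.01, 0.01, 0.02, 0.02, 0.01]
0.5 [0.02, 0.44, 0.04, 0.01, 0.0, 0.01, 0.01, 0.01, 0.01, 0.09, 0.08, 0.07, 0.06, 0.01, 0.01, 0.07, 0.08, 0.01, 0.02, 0.03, 0.02, 0.01]
0.55 [-1, 0.47, 0.53, 0.55, 0.03, 0.01, 0.01, 0.14, 0.14, 0.13, 0.08, 0.08, 0.07, 0.01, 0.01, 0.11, 0.11, 0.04, 0.02, 0.02, 0.02, 0.01]
0.6 [0.09, 0.47, 0.53, 0.61, 0.63, 0.09, 0.04, 0.15, 0.15, 0.14, 0.12, 0.08, 0.07, 0.06, 0.01, 0.11, 0.11, 0.04, 0.01, 0.04, 0.05, 0.01]
0.65 [-1, -1, -0.03, 0.61, 0.61, 0.09, 0.07, 0.16, 0.18, 0.14, 0.13, 0.08, 0.08, 0.07, 0.01, 0.04, 0.04, 0.04, 0.01, 0.04, 0.04, 0.01]
0.7 [-1, -1, -1, 0.01, 0.55, 0.49, 0.01, 0.01, 0.16, 0.14, 0.14, 0.12, 0.22, 0.22, 0.05, 0.01, 0.01, 0.01, 0.02, 0.02, 0.01, 0.01]
0.75 [-1, -1, -1, -0.03, 0.47, 0.47, 0.01, 0.01, 0.13, 0.15, 0.14, 0.22, 0.22, 0.22, 0.02, 0.04, 0.17, 0.11, 0.04, 0.05, 0.05, 0.04]
pos [0.1857 0.5967 0.2226] yaw 72.7 tilt 0.00 shift [-636.6  -27.4 -601.7] len 876 rows>=21.0 turn -1.3 t 1.9 open 1.000 F [ 0.5  0.2 -0.1]
```

send_rows --moves "87 -26 -1.1 -25 0;87 -26 -1.1 -25 0;87 -26 -1.1 -25 0;87 -26 -1.1 -25 0;87 -26 -1.1 -25 0;87 -26 -1.1 -25 0;87 -26 -1.1 -25 0;87 -26 -1.1 -25 0;87 -26 -1.1 -25 0;87 -26 -1.1 -25 0;87 -26 -1.1 -25 0;87 -26 -1.1 -25 0;87 -26 -1.1 -25 0;87 -26 -1.1 -25 0;87 -26 -1.1 -25 0;87 -26 -1.1 -25 0;87 -26 -1.1 -25 0;87 -26 -1.1 -25 0;87 -26 -1.1 -25 0;87 -26 -1.1 -25 0"

```text
time_s: 3.57
position: [0.5092, -0.0502, 0.2448]
tcp_rot: [[0.298, 0.0, -0.955], [0.955, 0.0, 0.298], [0.0, -1.0, -0.0]]
force: [1.0, -0.3, -0.0]
opening: 1.004
```

send_rows --moves "87 -26 -1 -25 -1.3;87 -26 -1 -25 0;87 -26 -1 -25 0;87 -20 -1 -16 0;87 -10 0 -8 0;87 0 0 0 0;87 0 0 0 0"

```text
time_s: 4.15
position: [0.5725, -0.1792, 0.2481]
tcp_rot: [[0.276, -0.002, -0.961], [0.961, 0.002, 0.276], [0.001, -1.0, 0.002]]
force: [0.7, 0.4, 0.2]
opening: 1.004
```

```bash
python3 - <<'E'
from h import *
c,W,s=wrist(); cv2.imwrite('pics/w1.png',c['image'])
plan(.571,-.190,.25,74,s)
for o in('rack','bottle','canister','die'):
  for m in masks_of(c,o)[:2]:
    Q=W[m['region']];Q=Q[np.isfinite(Q[:,0])];zt=np.percentile(Q[:,2],98);T=Q[Q[:,2]>zt-.006]
    print(o,m['p'],np.round(m['bbox']),'top z',round(zt,4),'c',np.round(cv2.minEnclosingCircle((T[:,:2]*1000).astype(np.float32)),1) if 0 else cv2.minAreaRect((T[:,:2]*1000).astype(np.float32)),np.median(T,0).round(4))
E
```

```text
pos [ 0.5725 -0.1792  0.2481] yaw 74.0 tilt 0.13 shift [-10.8  -2.   -1.6] len 11 rows>=0.3 turn -0.0 t 4.2 open 1.004 F [0.7 0.4 0.2]
rack 0.84 [275. 108. 345. 240.] top z 0.0389 c ((570.1433715820312, -189.50999450683594), (76.11203002929688, 148.6717529296875), 73.77427673339844) [ 0.5639 -0.1973  0.0371]
bottle 0.89 [294. 158. 331. 208.] top z 0.1076 c ((570.915283203125, -187.38035583496094), (35.74229431152344, 35.48442077636719), 27.128772735595703) [ 0.5701 -0.1872  0.1061]
canister 0.7 [290. 120. 329. 157.] top z 0.0747 c ((524.5733032226562, -177.6378173828125), (38.57780075073242, 38.97612762451172), 74.17363739013672) [ 0.5243 -0.1774  0.073 ]
```

View pics/w1.png

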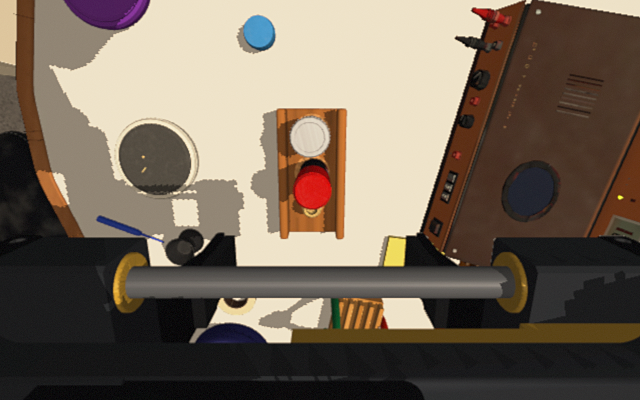

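The wrist view shows the red bottle cap at (313,187), the canister at (310,135), the brass die foot peeking out at (312,212), and the near dish at (158,157). Bottle first.

send_rows --moves "87 -8.3 0 -0.8 0;87 0 30 0 0;87 0 35 0 0;87 0 35 0 0;87 0 35 0 0;87 0 28 0 0;87 0 14 0 0;87 0 0 0 0;87 0 0 0 0"

```text
time_s: 5.15
position: [0.5714, -0.188, 0.0711]
tcp_rot: [[0.275, -0.001, -0.961], [0.961, 0.001, 0.275], [0.0, -1.0, 0.001]]
force: [-0.6, -0.9, 1.2]
opening: 1.001
```

send_rows --moves "0 0 0 0 0;0 0 0 0 0;0 0 0 0 0;0 0 0 0 0;0 0 0 0 0;0 0 0 0 0;0 0 0 0 0;0 0 0 0 0"

```text
time_s: 5.82
position: [0.5717, -0.1881, 0.0716]
tcp_rot: [[0.275, 0.0, -0.961], [0.961, -0.0, 0.275], [-0.0, -1.0, -0.0]]
force: [-0.2, -0.0, 0.2]
opening: 0.477
```

send_rows --moves "0 0 0 0 0;0 0 0 0 0;0 0 0 0 0;0 0 0 0 0;0 0 -5 0 0;0 0 -15 0 0;0 0 -25 0 0;0 0 -30 0 0;0 0 -30 0 0;0 0 -25 0 0;0 0 -15 0 0;0 0 -5 0 0;0 0 0 0 0"

```text
time_s: 6.9
position: [0.5724, -0.1883, 0.2232]
tcp_rot: [[0.275, 0.003, -0.961], [0.961, -0.002, 0.275], [-0.001, -1.0, -0.003]]
force: [0.1, 0.3, -0.6]
opening: 0.405
```

```bash
python3 - <<'E'
from h import *
plan(.421,.310,.22,74)
E
```

```text
pos [ 0.5724 -0.1883  0.2232] yaw 74.0 tilt 0.19 shift [437.4   2.  282.8] len 521 rows>=12.5 turn 0.0 t 6.9 open 0.405 F [ 0.1  0.3 -0.6]
```

send_rows --moves "0 13 0 8.4 0;0 20 0 13 0;0 26 0 16.8 0;0 26 0 16.8 0;0 26 0 16.8 0;0 26 0 16.8 0;0 26 0 16.8 0;0 26 0 16.8 0;0 26 0 16.8 0;0 26 0 16.8 0;0 26 0 16.8 0;0 26 0 16.8 0;0 26 0 16.8 0;0 26 0 16.8 0;0 26 0 16.8 0;0 26 0 16.8 0;0 20 0 13 0;0 13 0 8.4 0;0 7.4 0 4.8 0;0 0 0 0 0"

```text
time_s: 8.57
position: [0.4181, 0.3115, 0.2201]
tcp_rot: [[0.273, -0.003, -0.962], [0.962, -0.001, 0.273], [-0.002, -1.0, 0.003]]
force: [-0.2, -0.8, -0.6]
opening: 0.407
```

```bash
python3 - <<'E'
from h import *
c,W,s=wrist(); cv2.imwrite('pics/w2.png',c['image'])
plan(.421,.310,.065,74,s)
for m in masks_of(c,'tray')[:2]+masks_of(c,'bottle')[:2]:
    Q=W[m['region']];Q=Q[np.isfinite(Q[:,0])];print(m['p'],m['bbox'],cv2.minAreaRect((Q[:,:2]*1000).astype(np.float32)),np.median(Q,0),Q.min(0),Q.max(0))
E
```

```text
pos [0.4181 0.3115 0.2201] yaw 74.2 tilt 0.20 shift [ -0.4 155.1  -3.7] len 155 rows>=3.7 turn 0.2 t 8.6 open 0.407 F [-0.2 -0.8 -0.6]
0.8 [222.4, 123.6, 375.4, 246.7] ((427.0660705566406, 278.0813903808594), (86.69644927978516, 155.53192138671875), 15.31461238861084) [0.41912442 0.2792533  0.00589556] [3.65684301e-01 1.97791476e-01 2.06536026e-04] [0.48026719 0.36359087 0.22452603]
0.8 [282.4, 191.6, 356.8, 318.1] ((491.2203369140625, 309.56402587890625), (35.39885711669922, 199.58285522460938), 88.48841094970703) [0.4037272  0.31422929 0.24699057] [0.39160609 0.29369233 0.00164274] [0.59086319 0.32923273 0.30831422]
```

View pics/w2.png

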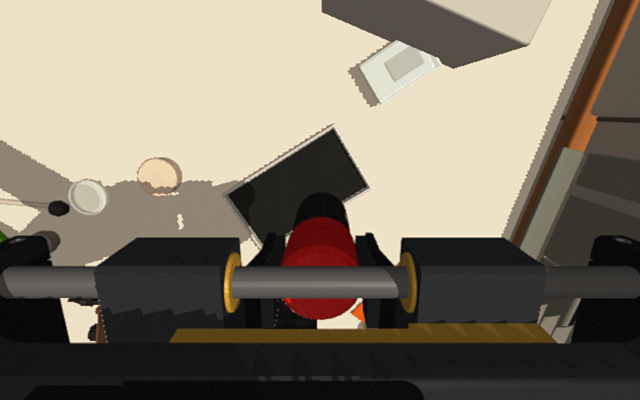

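The tray (black mat, centre around (297,185)) lies below and the bottle hangs upright over its left end, on the far side from the robot's right. Lowering it.

send_rows --moves "0 0 15 0 0;0 0 28 0 0;0 0 30 0 0;0 0 30 0 0;0 0 25 0 0;0 0 13 0 0;0 0 6 0 0;0 0 4 0 0;0 0 2 0 0;0 0 1 0 0;0 0 0 0 0;0 0 0 0 0"

```text
time_s: 9.72
position: [0.421, 0.3106, 0.0684]
tcp_rot: [[0.276, 0.002, -0.961], [0.961, 0.001, 0.276], [0.001, -1.0, -0.001]]
force: [1.2, 0.2, -0.1]
opening: 0.407
```

send_rows --moves "0 0 1 0 0;0 0 1 0 0;0 0 0 0 0;0 0 0 0 0"

```text
time_s: 10.05
position: [0.4203, 0.3104, 0.0657]
tcp_rot: [[0.275, 0.0, -0.961], [0.961, 0.0, 0.275], [0.0, -1.0, -0.0]]
force: [-0.1, -0.4, -0.6]
opening: 0.407
```

send_rows --moves "0 0 1 0 0;0 0 0 0 0;0 0 0 0 0"

```text
time_s: 10.3
position: [0.4206, 0.3105, 0.0654]
tcp_rot: [[0.275, 0.001, -0.961], [0.961, 0.0, 0.275], [0.0, -1.0, -0.001]]
force: [-0.7, 0.4, 4.1]
opening: 0.405
```

Contact (+4 N). Release, lift, and return to the canister.

send_rows --moves "50 0 0 0 0;60 0 0 0 0;87 0 0 0 0;87 0 0 0 0;87 0 0 0 0;87 0 0 0 0;87 0 -10 0 0;87 0 -25 0 0;87 0 -35 0 0;87 0 -35 0 0;87 0 -30 0 0;87 0 -15 0 0;87 0 0 0 0"

```text
time_s: 11.38
position: [0.4227, 0.3115, 0.2192]
tcp_rot: [[0.275, 0.009, -0.961], [0.961, 0.004, 0.275], [0.006, -1.0, -0.007]]
force: [0.4, 0.4, 0.0]
opening: 1.001
```

```bash
python3 - <<'E'
from h import *
plan(.5246,-.1775,.22,74)
E
```

```text
pos [0.4227 0.3115 0.2192] yaw 74.0 tilt 0.55 shift [-442.1   -1.8 -232.5] len 500 rows>=12.0 turn 0.0 t 11.4 open 1.001 F [0.4 0.4 0. ]
```

send_rows --moves "87 -13 0 -7 0;87 -27 0 -14.2 0;87 -27 0 -14.2 0;87 -27 0 -14.2 0;87 -27 0 -14.2 0;87 -27 0 -14.2 0;87 -27 0 -14.2 0;87 -27 0 -14.2 0;87 -27 0 -14.2 0;87 -27 0 -14.2 0;87 -27 0 -14.2 0;87 -27 0 -14.2 0;87 -27 0 -14.2 0;87 -27 0 -14.2 0;87 -27 0 -14.2 0;87 -27 0 -14.2 0;87 -14 0 -7 0;87 -10 0 -5.5 0;87 0 0 0 0;87 0 0 0 0"

```text
time_s: 13.05
position: [0.5214, -0.1776, 0.2139]
tcp_rot: [[0.276, -0.002, -0.961], [0.961, 0.002, 0.276], [0.001, -1.0, 0.002]]
force: [-0.2, -0.2, -0.7]
opening: 0.999
```

```bash
python3 - <<'E'
from h import *
c,W,s=wrist(); cv2.imwrite('pics/w3.png',c['image'])
plan(.5246,-.1775,.046,74,s)
for o in('canister','die','dish'):
  for m in masks_of(c,o)[:2]:
    Q=W[m['region']];Q=Q[np.isfinite(Q[:,0])];zt=np.percentile(Q[:,2],97);T=Q[Q[:,2]>zt-.006]
    print(o,m['p'],np.round(m['bbox']),'top z',round(zt,4),cv2.minAreaRect((T[:,:2]*1000).astype(np.float32)))
E
```

```text
pos [ 0.5214 -0.1776  0.2139] yaw 74.0 tilt 0.14 shift [  0.8 167.9  -3.4] len 168 rows>=4.0 turn -0.0 t 13.1 open 0.999 F [-0.2 -0.2 -0.7]
canister 0.76 [303. 167. 344. 216.] top z 0.0744 ((524.6723022460938, -176.9981231689453), (39.11862564086914, 39.90617752075195), 74.32518768310547)
die 0.61 [313. 246. 334. 264.] top z 0.0381 ((604.1607666015625, -198.50958251953125), (20.080886840820312, 17.854299545288086), 66.2255859375)
dish 0.86 [115. 162. 203. 249.] top z 0.0202 ((508.6363525390625, -312.8651123046875), (187.8587188720703, 94.59928131103516), 84.25011444091797)
dish 0.73 [ 48.   0. 155.  77.] top z 0.0204 ((328.8738098144531, -343.4382019042969), (95.100341796875, 66.25562286376953), 74.38459777832031)
```

send_rows --moves "87 0.7 20 -3.4 0;87 0 30 0 0;87 0 35 0 0;87 0 35 0 0;87 0 25 0 0;87 0 15 0 0;87 0 7 0 0;0 0 0 0 0;0 0 0 0 0;0 0 0 0 0;0 0 0 0 0;0 0 0 0 0;0 0 0 0 0;0 0 0 0 0;0 0 0 0 0;0 0 0 0 0;0 0 0 0 0;0 0 0 0 0;0 0 0 0 0"

```text
time_s: 14.83
position: [0.5258, -0.1788, 0.0478]
tcp_rot: [[0.276, 0.0, -0.961], [0.961, -0.0, 0.276], [0.0, -1.0, -0.0]]
force: [-0.6, 0.8, 3.8]
opening: 0.449
```

send_rows --moves "0 0 0 0 0;0 0 -5 0 0;0 0 -15 0 0;0 0 -25 0 0;0 0 -35 0 0;0 0 -35 0 0;0 0 -30 0 0;0 0 -20 0 0;0 0 -8 0 0;0 0 0 0 0"

```text
time_s: 15.67
position: [0.5264, -0.1795, 0.2224]
tcp_rot: [[0.275, 0.003, -0.961], [0.961, -0.002, 0.275], [-0.001, -1.0, -0.004]]
force: [-0.2, 0.2, -1.1]
opening: 0.446
```

```bash
python3 - <<'E'
from h import *
plan(.4355,.247,.22,74)
E
```

```text
pos [ 0.5264 -0.1795  0.2224] yaw 74.0 tilt 0.24 shift [385.    1.1 204.9] len 436 rows>=10.5 turn 0.0 t 15.7 open 0.446 F [-0.2  0.2 -1.1]
```

send_rows --moves "0 13 0 6.5 0;0 25 0 12.6 0;0 25 0 12.6 0;0 25 0 12.6 0;0 25 0 12.6 0;0 25 0 12.6 0;0 25 0 12.6 0;0 25 0 12.6 0;0 25 0 12.6 0;0 25 0 12.6 0;0 25 0 12.6 0;0 25 0 12.6 0;0 25 0 12.6 0;0 25 0 12.6 0;0 25 0 12.6 0;0 16 0 8 0;0 10.4 0 5.1 0;0 0 0 0 0;0 0 0 0 0"

```text
time_s: 17.25
position: [0.4431, 0.2493, 0.2192]
tcp_rot: [[0.274, -0.003, -0.962], [0.962, -0.002, 0.274], [-0.002, -1.0, 0.002]]
force: [0.8, -0.4, 0.2]
opening: 0.448
```

```bash
python3 - <<'E'
from h import *
plan(.445,.249,.0425,74)
E
```

```text
pos [0.4431 0.2493 0.2192] yaw 74.1 tilt 0.19 shift [  0.6 176.7  -2.3] len 177 rows>=4.2 turn 0.1 t 17.2 open 0.448 F [ 0.8 -0.4  0.2]
```

send_rows --moves "0 0 20 0 0;0 0 30 0 0;0 0 35 0 0;0 0 35 0 0;0 0 28 0 0;0 0 14 0 0;0 0 8 0 0;0 0 4 0 0;0 0 2 0 0;0 0 0 0 0;0 0 0 0 0;0 0 0 0 0"

```text
time_s: 18.25
position: [0.4452, 0.2496, 0.0456]
tcp_rot: [[0.276, 0.002, -0.961], [0.961, 0.001, 0.276], [0.001, -1.0, -0.002]]
force: [0.4, -0.1, -0.6]
opening: 0.449
```

send_rows --moves "0 0 1 0 0;0 0 1 0 0;0 0 1 0 0;0 0 0.5 0 0;0 0 0 0 0;0 0 0 0 0"

```text
time_s: 18.75
position: [0.4448, 0.2496, 0.0418]
tcp_rot: [[0.275, 0.001, -0.961], [0.961, 0.0, 0.275], [0.001, -1.0, -0.001]]
force: [-1.4, -0.2, 5.0]
opening: 0.451
```

Contact. Release and lift; opening only to 60 near the bottle.

send_rows --moves "50 0 0 0 0;60 0 0 0 0;60 0 0 0 0;60 0 0 0 0;60 0 0 0 0;60 0 -10 0 0;60 0 -25 0 0;60 0 -35 0 0;60 0 -35 0 0;60 0 -35 0 0;60 0 -25 0 0;60 0 -12 0 0;60 0 0 0 0;60 0 0 0 0"

```text
time_s: 19.92
position: [0.4444, 0.2495, 0.2189]
tcp_rot: [[0.275, 0.002, -0.961], [0.961, 0.001, 0.275], [0.001, -1.0, -0.002]]
force: [0.4, 0.2, 0.6]
opening: 0.691
```

```bash
python3 - <<'E'
from h import *
c,W,s=wrist(); cv2.imwrite('pics/w4.png',c['image'])
plan(.606,-.1995,.22,-16.2,s)
for o in('canister','bottle','tray'):
  for m in masks_of(c,o)[:1]:
    Q=W[m['region']];Q=Q[np.isfinite(Q[:,0])&(Q[:,2]<.13)];zt=np.percentile(Q[:,2],97);T=Q[Q[:,2]>zt-.006]
    print(o,m['p'],np.round(m['bbox']),'top z',round(zt,4),cv2.minAreaRect((T[:,:2]*1000).astype(np.float32)))
E
```

```text
pos [0.4444 0.2495 0.2189] yaw 74.0 tilt 0.11 shift [-387.1   -1.  -279. ] len 477 rows>=11.4 turn 90.2 t 19.9 open 0.691 F [0.4 0.2 0.6]
canister 0.68 [298. 160. 343. 206.] top z 0.0684 ((443.1807861328125, 250.43087768554688), (39.61145782470703, 39.7257080078125), 30.315088272094727)
bottle 0.88 [352. 122. 406. 172.] top z 0.1015 ((419.46014404296875, 310.5145568847656), (35.94358825683594, 35.690731048583984), 76.7644271850586)
tray 0.88 [268.  83. 420. 216.] top z 0.0119 ((426.28558349609375, 279.9999694824219), (84.11595153808594, 149.8379669189453), 15.976418495178223)
```

View pics/w4.png

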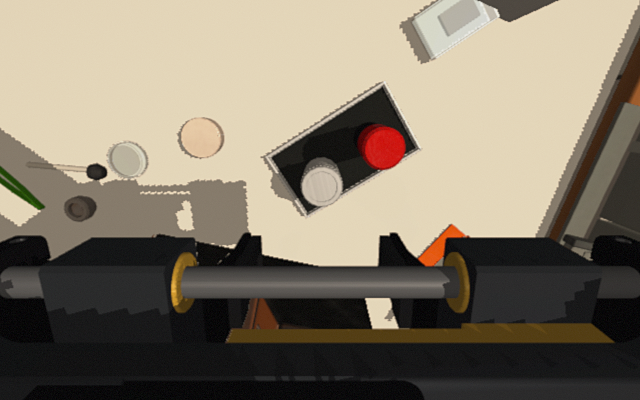

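Both stand upright in the tray: red bottle cap at (382,148), canister at (322,185). Step 1 is met, so on to the die.

send_rows --moves "60 -13 0 -9.5 0;60 -25 0 -18 0;60 -25 0 -18 0;60 -25 0 -18 0;60 -25 0 -18 0;60 -25 0 -18 0;60 -25 0 -18 0;60 -25 0 -18 0;60 -25 0 -18 0;60 -25 0 -18 0;60 -25 0 -18 0;60 -25 0 -18 0;60 -25 0 -18 0;60 -25 0 -18 0;60 -25 0 -18 0;60 -14 0 -10 0;60 -10 0 -7.5 0;60 0 0 0 0"

```text
time_s: 21.62
position: [0.6063, -0.2018, 0.2164]
tcp_rot: [[0.278, -0.001, -0.961], [0.961, -0.0, 0.278], [-0.0, -1.0, 0.001]]
force: [1.1, -0.4, 0.4]
opening: 0.691
```

send_rows --moves "60 0 0 0 5;60 0 0 0 7;60 0 0 0 7;60 0 0 0 7;60 0 0 0 7;60 0 0 0 7;60 0 0 0 7;60 0 0 0 7;60 0 0 0 7;60 0 0 0 7;60 0 0 0 7;60 0 0 0 7;60 0 0 0 5;60 0 0 0 3.2;60 0 0 0 0;60 0 0 0 0"

```text
time_s: 22.95
position: [0.6054, -0.1979, 0.2175]
tcp_rot: [[0.961, -0.002, 0.276], [-0.276, 0.001, 0.961], [-0.002, -1.0, 0.001]]
force: [0.1, 0.4, 0.5]
opening: 0.692
```

```bash
python3 - <<'E'
from h import *
c,W,s=wrist(); cv2.imwrite('pics/w5.png',c['image'])
plan(.606,-.1995,.024,-16.2,s)
for o in('die','rack','dish'):
  for m in masks_of(c,o)[:2]:
    Q=W[m['region']];Q=Q[np.isfinite(Q[:,0])&(Q[:,2]<.05)];zt=np.percentile(Q[:,2],97);T=Q[Q[:,2]>zt-.006]
    print(o,m['p'],np.round(m['bbox']),'top z',round(zt,4),cv2.minAreaRect((T[:,:2]*1000).astype(np.float32)))
E
```

```text
pos [ 0.6054 -0.1979  0.2175] yaw -16.0 tilt 0.11 shift [  1.4 193.5  -1.6] len 194 rows>=4.6 turn 0.2 t 22.9 open 0.692 F [0.1 0.4 0.5]
die 0.74 [312. 168. 336. 193.] top z 0.0385 ((605.8896484375, -198.7653045654297), (21.391023635864258, 20.82820701599121), 74.23015594482422)
die 0.66 [215. 139. 358. 218.] top z 0.0382 ((570.737548828125, -188.9254150390625), (76.6146240234375, 146.73980712890625), 73.31057739257812)
rack 0.9 [212. 139. 358. 219.] top z 0.0382 ((570.6293334960938, -189.1822052001953), (76.74549865722656, 147.9081573486328), 73.86300659179688)
dish 0.78 [243. 297. 318. 328.] top z 0.0203 ((509.7041931152344, -347.6220703125), (41.883644104003906, 91.26392364501953), 74.29625701904297)
```

View pics/w5.png

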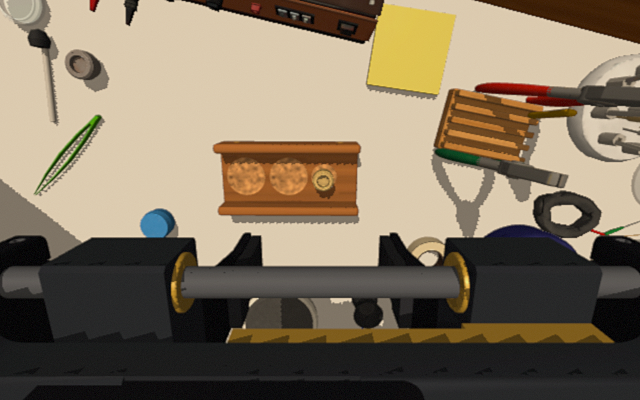

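The wrist view shows the brass die at (323,180) in the back place; the grey die at (82,65) and loupe at (368,312) are well clear. The pliers block at (490,125) is tall, so I'll check clearance for the gripper body before descending.

```bash
python3 - <<'E'
from h import *
c,W,s=wrist();V=cloud(capture('side'))
R=np.array(s['tcp_rot'])
for A in(W,V):
    L=(A.reshape(-1,3)-[.606,-.199,0])@R[:,[0,2]]; z=A[...,2].ravel()
    k=(z>.06)&(z<.2)&(abs(L[:,0])<160)
    for lim in(.1,.11,.12,.13,.14): 
        for w in (.04,.055):
            k=(z>.065)&(z<.19)&(abs(L[:,0])<lim)&(abs(L[:,1])<w);print(lim,w,k.sum(),z[k].max() if k.any() else None)
E
```

```text
0.1 0.04 0 None
0.1 0.055 0 None
0.11 0.04 0 None
0.11 0.055 0 None
0.12 0.04 0 None
0.12 0.055 0 None
0.13 0.04 131 0.08496498545488967
0.13 0.055 131 0.08496498545488967
0.14 0.04 790 0.15806442711770347
0.14 0.055 790 0.15806442711770347
0.1 0.04 0 None
0.1 0.055 0 None
0.11 0.04 0 None
0.11 0.055 0 None
0.12 0.04 0 None
0.12 0.055 0 None
0.13 0.04 13 0.08164238412397196
0.13 0.055 13 0.08164238412397196
0.14 0.04 90 0.153845448469332
0.14 0.055 90 0.153845448469332
```

Clear by about 25 mm. Descending.

send_rows --moves "60 0.9 20 -0.9 0;60 0 30 0 0;60 0 35 0 0;60 0 35 0 0;60 0 32 0 0;60 0 22 0 0;60 0 14 0 0;60 0 7 0 0;60 0 4 0 0;60 0 0 0 0;60 0 0 0 0"

```text
time_s: 24.17
position: [0.6077, -0.2011, 0.0204]
tcp_rot: [[0.96, 0.002, 0.279], [-0.279, -0.001, 0.96], [0.003, -1.0, -0.001]]
force: [0.1, -1.0, 0.6]
opening: 0.692
```

send_rows --moves "60 -0.7 3 1 0;60 0 2 0 0;60 0 0 0 0;60 0 0 0 0"

```text
time_s: 24.5
position: [0.6064, -0.1994, 0.0145]
tcp_rot: [[0.96, 0.001, 0.279], [-0.279, -0.0, 0.96], [0.001, -1.0, -0.0]]
force: [0.3, 0.0, -0.2]
opening: 0.688
```

send_rows --moves "0 0 0 0 0;0 0 0 0 0;0 0 0 0 0;0 0 0 0 0;0 0 0 0 0;0 0 0 0 0;0 0 0 0 0;0 0 0 0 0;0 0 0 0 0;0 0 0 0 0;0 0 0 0 0;0 0 0 0 0"

```text
time_s: 25.5
position: [0.6063, -0.1994, 0.014]
tcp_rot: [[0.96, 0.0, 0.279], [-0.279, -0.0, 0.96], [0.0, -1.0, -0.0]]
force: [0.7, 0.1, -0.1]
opening: 0.241
```

send_rows --moves "0 0 -4 0 0;0 0 -10 0 0;0 0 -20 0 0;0 0 -30 0 0;0 0 -30 0 0;0 0 -30 0 0;0 0 -20 0 0;0 0 -8 0 0;0 0 0 0 0"

```text
time_s: 26.25
position: [0.6076, -0.2, 0.1692]
tcp_rot: [[0.96, 0.005, 0.279], [-0.279, -0.003, 0.96], [0.006, -1.0, -0.001]]
force: [0.3, -0.6, -1.1]
opening: 0.239
```

```bash
python3 - <<'E'
from h import *
plan(.505,-.3615,.17,-16.2)
E
```

```text
pos [ 0.6076 -0.2     0.1692] yaw -16.2 tilt 0.33 shift [ -53.6   -0.9 -183.7] len 191 rows>=4.6 turn 0.0 t 26.2 open 0.239 F [ 0.3 -0.6 -1.1]
```

send_rows --moves "0 -3 0 -10 0;0 -6 0 -20 0;0 -8 0 -28 0;0 -8 0 -28 0;0 -8 0 -28 0;0 -8 0 -28 0;0 -7 0 -22 0;0 -4 0 -13 0;0 -1.6 0 -6.7 0;0 0 0 0 0;0 0 0 0 0"

```text
time_s: 27.17
position: [0.5034, -0.3601, 0.1652]
tcp_rot: [[0.96, -0.001, 0.279], [-0.279, 0.002, 0.96], [-0.001, -1.0, 0.002]]
force: [0.8, 0.3, -0.1]
opening: 0.244
```

```bash
python3 - <<'E'
from h import *
c,W,s=wrist(); cv2.imwrite('pics/w6.png',c['image'])
plan(.505,-.3615,.022,-16.2,s)
for o in('dish','die'):
  for m in masks_of(c,o)[:2]:
    Q=W[m['region']];Q=Q[np.isfinite(Q[:,0])];T=Q[abs(Q[:,2]-.018)<.01]
    print(o,m['p'],np.round(m['bbox']),np.percentile(Q[:,2],[3,50,97]).round(4),cv2.minEnclosingCircle((T[:,:2]*1000).astype(np.float32)) if len(T) else '')
E
```

```text
pos [ 0.5034 -0.3601  0.1652] yaw -16.2 tilt 0.11 shift [  2.1 143.2  -1.1] len 143 rows>=3.4 turn -0.0 t 27.2 open 0.244 F [ 0.8  0.3 -0.1]
dish 0.98 [ 80. 169. 181. 263.] [0.0089 0.0188 0.0203] ((315.748291015625, -339.21820068359375), 47.70689010620117)
dish 0.74 [273. 134. 374. 234.] [0.0156 0.0187 0.0203] ((503.9893493652344, -360.1158447265625), 47.98802947998047)
die 0.9 [300. 235. 345. 266.] [0.1742 0.1855 0.1895]
```

View pics/w6.png

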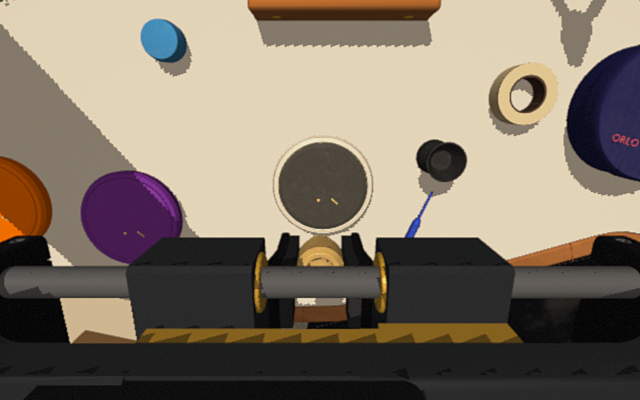

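The white near dish is at (323,185), the die is held in the fingers at (321,255), and the loupe is at (441,160), lower than the gripper body will come. Lowering.

send_rows --moves "0 0 15 0 0;0 0 28 0 0;0 0 32 0 0;0 0 28 0 0;0 0 18 0 0;0 0 10 0 0;0 0 6 0 0;0 0 3 0 0;0 0 0 0 0;0 0 0 0 0;0 0 0 0 0"

```text
time_s: 28.23
position: [0.5043, -0.3615, 0.0274]
tcp_rot: [[0.96, 0.002, 0.279], [-0.279, -0.002, 0.96], [0.002, -1.0, -0.001]]
force: [-0.4, 1.3, -0.5]
opening: 0.243
```

send_rows --moves "0 0 2 0 0;0 0 2 0 0;0 0 1 0 0;0 0 1 0 0;0 0 0 0 0;0 0 0 0 0"

```text
time_s: 28.73
position: [0.5035, -0.3609, 0.0204]
tcp_rot: [[0.96, 0.0, 0.279], [-0.279, -0.0, 0.96], [0.0, -1.0, -0.0]]
force: [0.2, 0.6, 2.6]
opening: 0.248
```

Contact. Release and lift.

send_rows --moves "30 0 0 0 0;40 0 0 0 0;46 0 0 0 0;46 0 0 0 0;46 0 0 0 0;46 0 -5 0 0;46 0 -15 0 0;46 0 -28 0 0;46 0 -35 0 0;87 0 -35 0 0;87 0 -35 0 0;87 0 -30 0 0;87 0 -17 0 0;87 0 0 0 0"

```text
time_s: 29.9
position: [0.5057, -0.3629, 0.2257]
tcp_rot: [[0.96, 0.007, 0.279], [-0.279, -0.008, 0.96], [0.009, -1.0, -0.005]]
force: [0.5, -1.0, 0.9]
opening: 0.823
```

```bash
python3 - <<'E'
from h import *
c,W,s=wrist(); cv2.imwrite('pics/w7.png',c['image'][80:300,200:480])
plan(.443,.250,.22,74,s)
for o in('die',):
  for m in masks_of(c,o)[:2]:
    Q=W[m['region']];Q=Q[np.isfinite(Q[:,0])];zt=np.percentile(Q[:,2],97);T=Q[abs(Q[:,2]-zt)<.006]
    print(o,m['p'],np.round(m['bbox']),zt,cv2.minEnclosingCircle((T[:,:2]*1000).astype(np.float32)))
E
```

```text
pos [ 0.5057 -0.3629  0.2257] yaw -16.2 tilt 0.61 shift [-2.311e+02  5.000e-01  5.711e+02] len 616 rows>=14.8 turn -90.2 t 29.9 open 0.823 F [ 0.5 -1.   0.9]
die 0.64 [308. 165. 331. 188.] 0.044846987788897494 ((502.22686767578125, -359.9879455566406), 10.789055824279785)
```

View pics/w7.png

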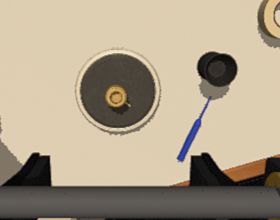

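The die (117,96 in the crop) stands upright in the middle of the dish's pad, about 2 mm off centre. Now the bottle.

send_rows --moves "60 -7 0 14 0;60 -14 0 32.5 0;60 -14 0 32.5 0;60 -14 0 32.5 0;60 -14 0 32.5 0;60 -14 0 32.5 0;60 -14 0 32.5 0;60 -14 0 32.5 0;60 -14 0 32.5 0;60 -14 0 32.5 0;60 -14 0 32.5 0;60 -14 0 32.5 0;60 -14 0 32.5 0;60 -14 0 32.5 0;60 -14 0 32.5 0;60 -14 0 32.5 0;60 -14 0 32.5 0;60 -14 0 32.5 0;60 -14 0 32.5 0;60 -7 0 14 0"

```text
time_s: 31.67
position: [0.4171, 0.3051, 0.2181]
tcp_rot: [[0.961, -0.003, 0.276], [-0.276, 0.0, 0.961], [-0.003, -1.0, -0.001]]
force: [-0.6, -0.3, 0.3]
opening: 0.69
```

send_rows --moves "60 -4.6 0 9.4 -5;60 0 0 0 -7;60 0 0 0 -7;60 0 0 0 -7;60 0 0 0 -7;60 0 0 0 -7;60 0 0 0 -7;60 0 0 0 -7;60 0 0 0 -7;60 0 0 0 -7;60 0 0 0 -7;60 0 0 0 -7;60 0 0 0 -5;60 0 0 0 -3.2;60 0 0 0 0;60 0 0 0 0"

```text
time_s: 33.0
position: [0.4162, 0.3118, 0.2185]
tcp_rot: [[0.277, -0.003, -0.961], [0.961, -0.002, 0.277], [-0.002, -1.0, 0.003]]
force: [0.4, -1.4, -0.3]
opening: 0.69
```

```bash
python3 - <<'E'
from h import *
c,W,s=wrist()
for o in('bottle','canister'):
  for m in masks_of(c,o)[:1]:
    Q=W[m['region']];Q=Q[np.isfinite(Q[:,0])&(Q[:,2]<.13)];zt=np.percentile(Q[:,2],97);T=Q[Q[:,2]>zt-.006]
    print(o,m['p'],np.round(m['bbox']),'top z',round(zt,4),cv2.minAreaRect((T[:,:2]*1000).astype(np.float32)))
plan(.420,.3105,.066,74,s)
E
```

```text
bottle 0.62 [299. 163. 341. 218.] top z 0.1015 ((418.49749755859375, 310.7908935546875), (34.576473236083984, 34.07814407348633), 69.50225830078125)
canister 0.88 [251. 199. 295. 251.] top z 0.0683 ((442.9132385253906, 252.26182556152344), (40.15644454956055, 35.876075744628906), 20.02727508544922)
pos [0.4162 0.3118 0.2185] yaw 73.9 tilt 0.21 shift [ 1.000e-01  1.525e+02 -4.400e+00] len 153 rows>=3.7 turn -0.1 t 33.0 open 0.690 F [ 0.4 -1.4 -0.3]
```

send_rows --moves "60 0 20 -3 0;60 0 30 0 0;60 0 35 0 0;60 0 33 0 0;60 0 20 0 0;60 0 10 0 0;60 0 5 0 0;60 0 0 0 0;60 0 0 0 0;0 0 0 0 0;0 0 0 0 0;0 0 0 0 0;0 0 0 0 0;0 0 0 0 0;0 0 0 0 0;0 0 0 0 0;0 0 0 0 0;0 0 0 0 0"

```text
time_s: 34.65
position: [0.4205, 0.3116, 0.0676]
tcp_rot: [[0.275, 0.001, -0.961], [0.961, 0.0, 0.275], [0.001, -1.0, -0.001]]
force: [0.1, -0.4, 6.3]
opening: 0.404
```

send_rows --moves "0 0 -4 0 0;0 0 -10 0 0;0 0 -20 0 0;0 0 -30 0 0;0 0 -35 0 0;0 0 -30 0 0;0 0 -20 0 0;0 0 -8 0 0;0 0 0 0 0"

```text
time_s: 35.4
position: [0.4211, 0.312, 0.2263]
tcp_rot: [[0.275, 0.004, -0.961], [0.961, 0.002, 0.275], [0.003, -1.0, -0.004]]
force: [0.1, 0.3, -0.5]
opening: 0.41
```

```bash
python3 - <<'E'
from h import *
plan(.5712,-.188,.22,74)
E
```

```text
pos [0.4211 0.312  0.2263] yaw 74.0 tilt 0.28 shift [-439.4    6.  -282. ] len 522 rows>=12.5 turn 0.0 t 35.4 open 0.410 F [ 0.1  0.3 -0.5]
```

send_rows --moves "0 -13 0 -8.4 0;0 -20 0 -13 0;0 -26 0 -16.8 0;0 -26 0 -16.8 0;0 -26 0 -16.8 0;0 -26 0 -16.8 0;0 -26 0 -16.8 0;0 -26 0 -16.8 0;0 -26 0 -16.8 0;0 -26 0 -16.8 0;0 -26 0 -16.8 0;0 -26 0 -16.8 0;0 -26 0 -16.8 0;0 -26 0 -16.8 0;0 -26 0 -16.8 0;0 -26 0 -16.8 0;0 -20 0 -13 0;0 -14 0 -8.4 0;0 -8.4 0 -4 0;0 0 0 0 0"

```text
time_s: 37.07
position: [0.5697, -0.1899, 0.2226]
tcp_rot: [[0.277, -0.002, -0.961], [0.961, 0.001, 0.277], [0.0, -1.0, 0.002]]
force: [0.1, 0.6, -0.2]
opening: 0.404
```

send_rows --moves "0 0 20 0 0;0 0 30 0 0;0 0 30 0 0;0 0 30 0 0;0 0 15 0 0;0 0 8 0 0;0 0 4 0 0;0 0 0 0 0;0 0 0 0 0;0 0 0 0 0"

```text
time_s: 37.9
position: [0.5711, -0.1888, 0.0885]
tcp_rot: [[0.275, 0.002, -0.961], [0.961, -0.001, 0.275], [-0.001, -1.0, -0.003]]
force: [0.1, -0.5, -0.1]
opening: 0.405
```

```bash
python3 - <<'E'
from h import *
plan(.5712,-.188,.0735,74)
E
```

```text
pos [ 0.5711 -0.1888  0.0885] yaw 74.0 tilt 0.16 shift [ 0.8 15.   0.2] len 15 rows>=0.4 turn 0.0 t 37.9 open 0.405 F [ 0.1 -0.5 -0.1]
```

send_rows --moves "0 0.8 5 0 0;0 0 4 0 0;0 0 2 0 0;0 0 1 0 0;0 0 0.5 0 0;0 0 0 0 0;0 0 0 0 0"

```text
time_s: 38.48
position: [0.5704, -0.1879, 0.0745]
tcp_rot: [[0.276, 0.0, -0.961], [0.961, -0.0, 0.276], [-0.0, -1.0, -0.0]]
force: [0.1, -0.2, -1.0]
opening: 0.404
```

send_rows --moves "0 0 1 0 0;0 0 0.6 0 0;0 0 0 0 0;0 0 0 0 0"

```text
time_s: 38.82
position: [0.5707, -0.1881, 0.0736]
tcp_rot: [[0.275, 0.001, -0.961], [0.961, -0.001, 0.275], [-0.0, -1.0, -0.001]]
force: [-1.1, -0.2, 5.0]
opening: 0.408
```

send_rows --moves "50 0 0 0 0;60 0 0 0 0;60 0 0 0 0;60 0 0 0 0;60 0 0 0 0;60 0 -8 0 0;60 0 -20 0 0;60 0 -30 0 0;60 0 -35 0 0;60 0 -30 0 0;60 0 -18 0 0;60 0 -7 0 0;60 0 0 0 0"

```text
time_s: 39.9
position: [0.5714, -0.1883, 0.2234]
tcp_rot: [[0.275, 0.004, -0.961], [0.961, -0.002, 0.275], [-0.001, -1.0, -0.005]]
force: [-0.2, -1.4, -0.6]
opening: 0.688
```

send_rows --moves "60 13 0 8 0;60 25 0 15.8 0;60 25 0 15.8 0;60 25 0 15.8 0;60 25 0 15.8 0;60 25 0 15.8 0;60 25 0 15.8 0;60 25 0 15.8 0;60 25 0 15.8 0;60 25 0 15.8 0;60 25 0 15.8 0;60 25 0 15.8 0;60 25 0 15.8 0;60 25 0 15.8 0;60 25 0 15.8 0;60 14 0 9 0;60 9 0 5.6 0;60 0 0 0 0;60 0 0 0 0"

```text
time_s: 41.48
position: [0.4412, 0.2503, 0.2198]
tcp_rot: [[0.274, -0.002, -0.962], [0.962, -0.001, 0.274], [-0.002, -1.0, 0.002]]
force: [0.5, -0.2, -0.6]
opening: 0.69
```

```bash
python3 - <<'E'
from h import *
c,W,s=wrist()
for o in('canister',):
  for m in masks_of(c,o)[:1]:
    Q=W[m['region']];Q=Q[np.isfinite(Q[:,0])&(Q[:,2]<.13)];zt=np.percentile(Q[:,2],97);T=Q[Q[:,2]>zt-.006]
    print(o,m['p'],np.round(m['bbox']),'top z',round(zt,4),cv2.minAreaRect((T[:,:2]*1000).astype(np.float32)))
plan(.4437,.250,.0425,74,s)
E
```

```text
canister 0.65 [301. 166. 340. 211.] top z 0.0684 ((443.1849060058594, 250.33804321289062), (37.456417083740234, 39.05526351928711), 73.71221923828125)
pos [0.4412 0.2503 0.2198] yaw 74.1 tilt 0.16 shift [  0.8 177.3  -2.8] len 177 rows>=4.3 turn 0.1 t 41.5 open 0.690 F [ 0.5 -0.2 -0.6]
```

send_rows --moves "60 0.5 20 -1.5 0;60 0 30 0 0;60 0 35 0 0;60 0 35 0 0;60 0 30 0 0;60 0 18 0 0;60 0 8 0 0;60 0 0 0 0;60 0 0 0 0;0 0 0 0 0;0 0 0 0 0;0 0 0 0 0;0 0 0 0 0;0 0 0 0 0;0 0 0 0 0;0 0 0 0 0;0 0 0 0 0;0 0 0 0 0"

```text
time_s: 43.08
position: [0.4446, 0.2508, 0.0458]
tcp_rot: [[0.275, 0.002, -0.961], [0.961, 0.001, 0.275], [0.001, -1.0, -0.002]]
force: [0.2, 0.1, 6.3]
opening: 0.444
```

send_rows --moves "0 0 -4 0 0;0 0 -10 0 0;0 0 -20 0 0;0 0 -30 0 0;0 0 -35 0 0;0 0 -35 0 0;0 0 -30 0 0;0 0 -10 0 0;0 0 0 0 0"

```text
time_s: 43.83
position: [0.4456, 0.2511, 0.2227]
tcp_rot: [[0.275, 0.007, -0.961], [0.961, 0.002, 0.275], [0.004, -1.0, -0.006]]
force: [0.2, -0.4, -0.8]
opening: 0.442
```

```bash
python3 - <<'E'
from h import *
plan(.5250,-.1775,.22,74)
E
```

```text
pos [0.4456 0.2511 0.2227] yaw 74.0 tilt 0.44 shift [-390.2    2.4 -194.3] len 436 rows>=10.5 turn 0.0 t 43.8 open 0.442 F [ 0.2 -0.4 -0.8]
```

send_rows --moves "0 -13 0 -6 0;0 -25 0 -12.5 0;0 -25 0 -12.5 0;0 -25 0 -12.5 0;0 -25 0 -12.5 0;0 -25 0 -12.5 0;0 -25 0 -12.5 0;0 -25 0 -12.5 0;0 -25 0 -12.5 0;0 -25 0 -12.5 0;0 -25 0 -12.5 0;0 -25 0 -12.5 0;0 -25 0 -12.5 0;0 -25 0 -12.5 0;0 -25 0 -12.5 0;0 -16 0 -8 0;0 -11 0 -5 0;0 0 0 0 0;0 0 0 0 0"

```text
time_s: 45.42
position: [0.522, -0.1773, 0.2179]
tcp_rot: [[0.277, -0.002, -0.961], [0.961, 0.002, 0.277], [0.001, -1.0, 0.003]]
force: [-0.4, 0.8, -1.3]
opening: 0.442
```

```bash
python3 - <<'E'
from h import *
c,W,s=wrist(); cv2.imwrite('pics/w8.png',c['image'])
plan(.5250,-.1775,.0518,74,s)
for o in('canister','bottle'):
  for m in masks_of(c,o)[:1]:
    Q=W[m['region']];Q=Q[np.isfinite(Q[:,0])];zt=np.percentile(Q[:,2],97);T=Q[Q[:,2]>zt-.006]
    print(o,m['p'],np.round(m['bbox']),'top z',round(zt,4),cv2.minAreaRect((T[:,:2]*1000).astype(np.float32)))
E
```

```text
pos [ 0.522  -0.1773  0.2179] yaw 73.9 tilt 0.18 shift [  0.4 166.1  -3.4] len 166 rows>=4.0 turn -0.1 t 45.4 open 0.442 F [-0.4  0.8 -1.3]
canister 0.87 [280. 200. 360. 311.] top z 0.2403 ((520.771728515625, -175.77188110351562), (40.095855712890625, 35.82159423828125), 6.102078914642334)
```

View pics/w8.png

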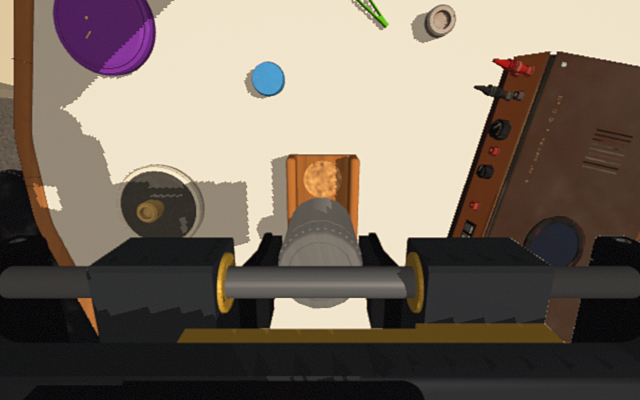

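The canister hangs over the front cork (323,180), and the die stands on the dish (150,210). Lowering.

send_rows --moves "0 0.4 20 -1 0;0 0 30 0 0;0 0 30 0 0;0 0 30 0 0;0 0 20 0 0;0 0 12 0 0;0 0 6 0 0;0 0 3 0 0;0 0 0 0 0;0 0 0 0 0;0 0 0 0 0"

```text
time_s: 46.48
position: [0.5249, -0.178, 0.0691]
tcp_rot: [[0.275, 0.002, -0.961], [0.961, -0.001, 0.275], [-0.001, -1.0, -0.002]]
force: [-0.2, 0.1, -0.4]
opening: 0.438
```

```bash
python3 - <<'E'
from h import *
plan(.5250,-.1777,.0518,74)
E
```

```text
pos [ 0.5249 -0.178   0.0691] yaw 74.0 tilt 0.14 shift [ 0.3 17.3 -0. ] len 17 rows>=0.4 turn 0.0 t 46.5 open 0.438 F [-0.2  0.1 -0.4]
```

send_rows --moves "0 0 6 0 0;0 0 5 0 0;0 0 2 0 0;0 0 1 0 0;0 0 1 0 0;0 0 0.5 0 0;0 0 0 0 0;0 0 0 0 0"

```text
time_s: 47.15
position: [0.5241, -0.1778, 0.0525]
tcp_rot: [[0.276, 0.0, -0.961], [0.961, -0.0, 0.276], [-0.0, -1.0, -0.0]]
force: [0.9, 0.0, 0.1]
opening: 0.447
```

send_rows --moves "0 0 1 0 0;0 0 0.5 0 0;0 0 0 0 0;0 0 0 0 0"

```text
time_s: 47.48
position: [0.5243, -0.1779, 0.0518]
tcp_rot: [[0.275, 0.001, -0.961], [0.961, -0.0, 0.275], [-0.0, -1.0, -0.001]]
force: [-1.0, 0.7, 5.3]
opening: 0.445
```

send_rows --moves "50 0 0 0 0;60 0 0 0 0;60 0 0 0 0;60 0 0 0 0;60 0 0 0 0;60 0 -8 0 0;60 0 -20 0 0;60 0 -30 0 0;60 0 -35 0 0;60 0 -35 0 0;60 0 -30 0 0;60 0 -15 20 0;60 0 0 30 0;60 0 0 30 0;60 0 0 10 0;60 0 0 0 0;60 0 0 0 0"

```text
time_s: 48.9
position: [0.4383, -0.1535, 0.2246]
tcp_rot: [[0.276, 0.002, -0.961], [0.961, -0.001, 0.276], [-0.001, -1.0, -0.002]]
force: [0.4, -0.7, 0.1]
opening: 0.689
```

```bash
python3 - <<'E'
from h import *
c,W,s=wrist(); d=capture('side'); V=cloud(d)
cv2.imwrite('pics/end.png',cv2.resize(d['image'][180:310,280:490],None,fx=3,fy=3,interpolation=2))
print(s['position'],s['force'],s['opening'])
for n,C,A in(('wrist',c,W),('side',d,V)):
 for o in('canister','bottle','die','steel_die','loupe'):
  for m in masks_of(C,o)[:1]:
    Q=A[m['region']];Q=Q[np.isfinite(Q[:,0])];zt=np.percentile(Q[:,2],97);T=Q[Q[:,2]>zt-.006]
    print(n,o,m['p'],np.round(m['bbox']),'top z',round(zt,4),np.round(cv2.minAreaRect((T[:,:2]*1000).astype(np.float32))[0],1))
E
```

```text
[ 0.4383037  -0.15348807  0.22461236] [ 0.3856983  -0.6807758   0.08159889] 0.6885876640698165
wrist canister 0.94 [302. 236. 339. 266.] top z 0.0741 [ 510.1 -174.2]
wrist bottle 0.59 [305. 298. 343. 330.] top z 0.107 [ 490.4 -176.4]
wrist steel_die 0.67 [415.  95. 446. 123.] top z 0.0226 [403.9 -22.8]
side canister 0.97 [372. 207. 392. 229.] top z 0.0711 [ 524.  -180.2]
side bottle 0.89 [394. 190. 410. 226.] top z 0.1039 [ 569.  -191.7]
side die 0.48 [419. 263. 431. 277.] top z 0.0416 [ 500.3 -360.7]
side steel_die 0.46 [365. 209. 434. 245.] top z 0.0351 [ 568.7 -190.9]
side loupe 0.74 [458. 246. 478. 270.] top z 0.0374 [ 614.  -363.5]
```

View pics/end.png

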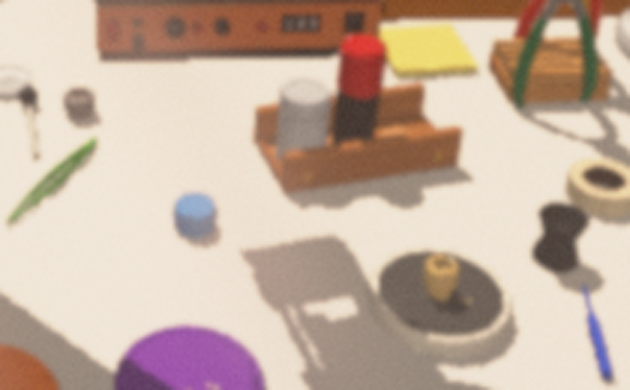

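Both stand upright in the rack and the die is on the dish. One clean measurement from the first viewing pose, then hand in.

send_rows --moves "60 0 -8 -20 0;60 0 -8 -35 0;60 0 -8 -35 0;60 0 0 -30 0;60 0 0 -15 0;60 0 0 0 0;60 0 0 0 0"

```text
time_s: 50.08
position: [0.5672, -0.19, 0.2473]
tcp_rot: [[0.275, -0.002, -0.961], [0.961, 0.001, 0.275], [0.0, -1.0, 0.002]]
force: [0.0, 0.2, -0.6]
opening: 0.691
```

```bash
python3 - <<'E'
from h import *
c,W,s=wrist(); print(s['position'],s['time_s'])
for o in('canister','bottle','die'):
  for m in masks_of(c,o)[:2]:
    Q=W[m['region']];Q=Q[np.isfinite(Q[:,0])];zt=np.percentile(Q[:,2],97);T=Q[Q[:,2]>zt-.006]
    print(o,m['p'],np.round(m['bbox']),'top z',round(zt,4),np.round(cv2.minAreaRect((T[:,:2]*1000).astype(np.float32))[0],1))
E
```

```text
[ 0.56717189 -0.18999038  0.24726369] 50.0833
canister 0.74 [300. 118. 339. 158.] top z 0.0745 [ 523. -179.]
bottle 0.9 [304. 160. 339. 210.] top z 0.1075 [ 569.6 -188.9]
die 0.58 [143. 151. 172. 172.] top z 0.0447 [ 501.7 -360.1]
```

Both are about 2 mm from their starting positions.

```bash
python3 -c "from rig import *; print(hand_in())"
```

```text
the job is handed in; nothing more can be done
None
```

The job is done and handed in at about 50 s of the 128 s allowed. The bottle and canister went to the tray, the brass die went to the near white dish, and the bottle and then the canister went back in the rack. The interface gave no verdict.

| Thing | Last wrist measurement (mm) | Offset |
|---|---|---|
| Bottle | (569.6, -188.9) | about 2 mm from its start |
| Canister | (523.0, -179.0) | about 2 mm from its start |
| Die | (501.7, -360.1) | about 2–3 mm from the dish centre |

- **Upright and clear:** the last picture and the measured heights show all three standing upright. The gripper was empty and well above everything.
- **Side camera:** it put the bottle about 4 mm from its start. That differs a little from the wrist camera but is well inside the 12 mm limit.
- **Grey die and loupe:** the loupe reads within 2 mm of its start. The side-camera network mistook the rack for the grey die. The wrist camera put the grey die about 3.5 mm from its first top-camera reading and 1–2 mm from its first side-camera reading, consistent with it not having moved.

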